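# Dock the handheld meter and start its self-test

### The job

Lay the handheld meter on the sloped rest, screen up and keypad end down against the lip, straight and centred on the narrow deck; set it down without dropping it and let go. Then twist the spring-return start switch on the sloped console clockwise all the way to its stop, hold it there for a moment, and let it come fully back to its rest position with the meter still docked. Do not disturb the bottle, the tray or the screwdriver.

Things in the scene. Friction and masses are not known exactly. Their poses are not given: they have to be found in the camera images.
- meter: Loose grey handheld meter, a box 150 x 56 x 28 mm, about 0.3 kg. Origin: centre of its underside. x runs along it towards the screen end (two short steel ports there), y across, z out of its face. Starts flat on the table, face up, screen end away from the robot or to its right (yaw -1.0 to 0.4 rad). Grip it across its 56 mm width.
- meter_screen (a point): Centre of the meter's screen, on its face, 32 mm from the meter's middle towards the screen end.
- rest: Fixed docking rest: dark steel foot plate 150 x 100 x 8 mm (origin: centre of its underside) with slim posts, 34 mm wide, that carry the sloped deck.
- deck: The rest's aluminium deck: 40 mm wide, 120 mm long, tilted 30 degrees, with a lip 12 mm high, 5 mm thick at its lower end. Origin: top surface, mid-width, at the lip's inner face, 55 mm above the table. x up the slope (to the robot's right, yaw -1.5 to -2.1 rad), y across, z square out. Docked, the meter's origin is at x = 75 mm, y = z = 0, axes parallel. Friction may stop it sliding to the lip.
- panel: Sloped panel, 170 x 170 mm, of the fixed grey desk console (165 mm deep, 135 mm high at the back), tilted 35 degrees. Origin: centre of its surface, on the switch's axis, 84 mm above the table. x up the slope (to the robot's right, yaw -1.5 to -2.1 rad), y across, z square out. Rest and stop marks are printed beside the switch.
- knob_grip (a point): Point on the switch's axis 32 mm out from the panel, a good place for the TCP. The switch: a black disc 64 mm across, its top 12 mm out from the panel, with a straight bar grip on it, 70 mm long, 16 mm wide, its top 42 mm out, white line towards its pointer end.
- start_knob (a joint): Angle of the start switch in rad: 0 at rest (bar along the panel's x), 1.05 at its stop. It turns clockwise seen from in front of the panel (about the panel's minus z). A spring drives it back: 0.04 N m at rest, 0.16 N m at the stop; let go, it returns in about half a second.
- bottle: Bystander: white dispenser bottle with a blue cap, 56 mm across, 110 mm high; origin at the centre of its underside. Leave it alone.
- splice_tray: Bystander: open black tray 100 x 90 x 40 mm; origin at the centre of its underside. Leave it alone.
- driver: Bystander: screwdriver with black handle, 170 mm long, lying along its x axis. Leave it alone.

How it is judged:
By the outcome, as a careful person would: the job done as asked, in the order asked, and still so for the second after the job is handed in, with the robot touching nothing.
It also fails if it takes over 72 s, if anything falls off the work surface, if the arm or the gripper's body presses on something with over 40 N, if the wrist force passes 120 N, or if a joint passes its speed limit or range.

### The arm

A 6-joint arm with a two-finger parallel gripper is mounted at the origin on the work surface. World frame = base frame: x ahead of the robot, y to its left, z up, the work surface at z = 0. Lengths are in m, angles in degrees, forces in N, time in s.
With the tool pointing down it reaches from about 0.35 to 0.875 m from the base axis. Payload 4.2 kg.
Tool frame: the origin (TCP) lies between the finger pads, 19 mm behind the fingertips; this is the grasp point; z points along the fingers, y is the line along which they close (so a half turn about z gives the same grasp; the last joint's range is limited). The gripper opens to 87 mm and grips with 3 to 60 N. Pads are 19 mm wide; open, the fingers measure 117 mm over their backs; the gripper's body (75 mm by 190 mm) begins 51 mm behind the grasp point.
Start: joints at [-51.933, 22.042, 0.453, 0, -68.411, -14.817], TCP at [0.247, -0.574, 0.241] pointing down, gripper open.
Joint ranges: [-179.83, 179.83], [-69.29, 118.12], [-61.27, 80.66], [-181.25, 117.63], [-171.15, -9.14], [-177.46, 177.46]. Speed limits (degrees/s): [159.86, 159.86, 180, 180, 180, 180].

### API

Orientations are given as a 3x3 rotation matrix whose columns are the frame's x, y, z axes.
In Python, from bench import observe, get_image, camera_info, sign_off gives the robot as it stands.
- The arm moves only by the tool step_arm, never from a script. Its argument "series" is a list of rows, each a list of 7 numbers: the shift along the tool's x, y, z in cm, then the turn, a rotation vector about the tool's x, y, z in rad, then the finger opening in cm, from 0 to 8.7. In form: [[dx, dy, dz, rx, ry, rz, gripper], ...]. A call has 1 to 20 rows; each row shifts and turns the commanded pose from where the row before left it, along the tool's axes as they then stand; what a row does not reach is not made up. A row lasts 1/8 s, in which the tool goes at most 62.5 mm and 10.7 degrees, less where a joint would pass 70% of its speed; a pose out of reach is approached as far as the arm can. A call with a gripper value outside its range is refused whole. The fingers move at their own pace and stop on an object; "force" is the grip in N (left out, the last holds). Time passes only in rows, so rows that do not move let the fingers close. It gives the time, the measured TCP pose, the force, the opening and the grip force at its end, in the units of the state.
- observe(): the state, without advancing time (a new reading comes with each control period).
- get_image(name): name is "scene" or "top"; returns (picture, depth): 480x640x3 uint8, red, green, blue; 480x640 float32, m along the optical axis (not along the pixel's ray), 0 where there is no reading.
- camera_info(name): a dict with "fx", "fy", "cx", "cy" (pixels), "rvec" (rotation vector, rad) and "tvec" (3), from world to camera coordinates, as OpenCV has them. Camera axes: x right, y down, z forward; pixel columns grow to the right and rows downward; lengths in m; the calibration is good to about 2 mm. A picture is of the moment at which its call begins. camera_info takes no time and is no camera call.
- sign_off(): hands the job in; it is judged then, once.
The state is a dict: "time_s": time; "joint_pos": joint angles; "joint_velocities": joint speeds; "joint_efforts": joint torques, N m; "position": TCP position; "eef_rot": TCP orientation; "force": force on the tool from outside, world axes, zero at the start; "moment": the same for the moment, N m; "gripper_width": finger opening in m; "grip_force": force on a finger pad.
Only numpy, scipy, OpenCV 4.12 (cv2) and the standard library are available. Lean on these libraries where they do the work, as an engineer would, in place of code of your own. Each camera call takes 0.05 s, during which the arm holds its last target. There are 200 camera calls.

## Working session

There is one attempt and no reset: what is moved stays moved. The work goes in short steps, Python scripts to look and compute and a tool call to move; the robot and the scene stay as the last step left them, time stands still between calls to the robot, and variables do not carry over. Pictures are saved under pics/ and viewed, at most 10 in all, crops included, and the job is handed in when it is done.

Besides the shell and the picture viewer there is one more tool, called after "Request:" as name(argument=value, ...) on one line, values as JSON. step_arm: Moves the arm, as the interface text tells. Its arguments: {"type":"object","properties":{"series":{"type":"array","items":{"type":"array","items":{"type":"number"}}},"force":{"type":"number"}},"required":["series"]}

```bash
mkdir -p pics; cat > h.py <<'E'
import numpy as np, cv2
from bench import *
def cam(n):
    c=camera_info(n); R=cv2.Rodrigues(np.array(c["rvec"],float))[0]; t=np.array(c["tvec"],float).ravel()
    return c,R,t
def cloud(n,d):
    c,R,t=cam(n); v,u=np.mgrid[:480,:640]
    P=np.stack([(u-c["cx"])/c["fx"]*d,(v-c["cy"])/c["fy"]*d,d],-1)
    W=(P-t)@R; W[d==0]=np.nan; return W
def proj(n,X):
    c,R,t=cam(n); p=np.atleast_2d(X)@R.T+t
    return np.stack([p[:,0]/p[:,2]*c["fx"]+c["cx"],p[:,1]/p[:,2]*c["fy"]+c["cy"]],-1)
E
python3 - <<'E'
from h import *
for n in("scene","top"):
    im,d=get_image(n); np.savez(f"{n}0.npz",im=im,d=d); cv2.imwrite(f"pics/{n}0.png",im[:,:,::-1])
    c,R,t=cam(n); print(n,-R.T@t,R[2],c["fx"],(d==0).mean())
print(observe())
E
```

```text
scene [ 1.2836179  -0.05066965  1.23298509] [-0.49148248  0.0296989  -0.87038092] 567.548558081027 0.0040885416666666665
top [0.47809159 0.00614001 1.09524835] [ 0.17132003 -0.02404429 -0.98492199] 514.9333741926962 0.004016927083333333
{'time_s': 0.1, 'joint_pos': array([-5.19335717e+01,  2.20868673e+01,  3.88767762e-01, -2.63353894e-02,
       -6.84108898e+01, -1.48144868e+01]), 'joint_velocities': array([-0.02881567, -0.10328062,  0.23230894,  0.12294476, -0.04714409,
        0.00245572]), 'joint_efforts': array([-1.93551808e-03, -3.91688883e+01,  1.87933213e+01,  4.23204884e+00,
        1.34286174e-02, -9.58354804e-05]), 'position': array([ 0.24654252, -0.57378134,  0.24026884]), 'eef_rot': array([[-9.18844715e-01, -3.94618410e-01, -8.36353311e-04],
       [-3.94619289e-01,  9.18843031e-01,  1.76110361e-03],
       [ 7.35135061e-05,  1.94822189e-03, -9.99998100e-01]]), 'force': array([-0.26156772, -0.40005655, -1.48537749]), 'moment': array([ 0.03430188, -0.03150214,  0.02264643]), 'grip_force': 0.0, 'gripper_width': 0.08675759121040147}
```

View pics/scene0.png

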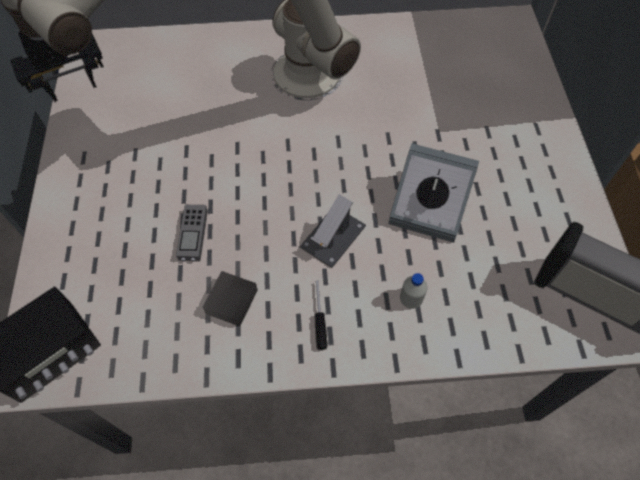

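View pics/top0.png

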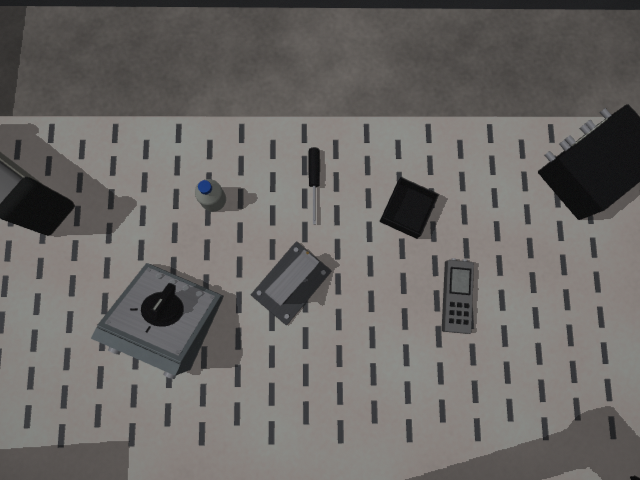

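The meter is at top (459,297) with its screen end up. The rest deck is at top (292,276) and the knob at top (162,308). The bottle is at top (208,193), the driver at (315,185) and the tray at (410,208). In the scene view the meter is at (190,233), the rest at (332,230) and the console at (435,190). Next I measure them with depth.

```bash
python3 - <<'E'
from h import *
def plane(P):
    c=P.mean(0); n=np.linalg.svd(P-c,full_matrices=False)[2][2]; n*=np.sign(n[2]); return c,n
for n,boxes in (("top",dict(meter=(432,480,250,342),rest=(245,338,235,330),cons=(85,230,255,385))),("scene",dict(meter=(170,215,195,270),rest=(295,370,185,270),cons=(380,485,135,250)))):
    d=np.load(n+"0.npz")["d"]; W=cloud(n,d); print(n,"table z",np.nanmedian(W[300:340,290:390,2] if n=="top" else W[150:190,250:300,2]))
    for k,(a,b,c,e) in boxes.items():
        P=W[c:e,a:b].reshape(-1,3); P=P[~np.isnan(P[:,2])]
        if k=="meter":
            Q=P[(P[:,2]>.02)&(P[:,2]<.036)]; r=cv2.minAreaRect((Q[:,:2]*1000).astype(np.float32)); print(k,len(Q),np.median(Q[:,2]),r,cv2.boxPoints(r).tolist())
        else:
            ang=30 if k=="rest" else 35
            Q=P[P[:,2]>(.04 if k=="rest" else .03)]
            # ransac plane
            rng=np.random.default_rng(0);best=None;bs=0
            for _ in range(600):
                s=Q[rng.choice(len(Q),3)]; nn=np.cross(s[1]-s[0],s[2]-s[0]); l=np.linalg.norm(nn)
                if l<1e-7: continue
                nn/=l
                if abs(np.degrees(np.arccos(abs(nn[2])))-ang)>6: continue
                m=abs((Q-s[0])@nn)<.003
                if m.sum()>bs: bs=m.sum();best=m
            I=Q[best]; c0,nn=plane(I); 
            yaw=np.arctan2(-nn[1],-nn[0]); tilt=np.degrees(np.arccos(nn[2]))
            x=np.array([np.cos(yaw)*nn[2],np.sin(yaw)*nn[2],np.hypot(nn[0],nn[1])]); y=np.cross(nn,x)
            uv=np.stack([(I-c0)@x,(I-c0)@y],-1)
            r=cv2.minAreaRect((uv*1000).astype(np.float32))
            print(k,len(I),"c",c0.round(4),"n",nn.round(3),"yaw",yaw.round(3),"tilt",tilt.round(2),"rect",r,"rectcentre",(c0+x*r[0][0]/1e3+y*r[0][1]/1e3).round(4),"zrange",I[:,2].min().round(4),I[:,2].max().round(4), "pct uv",np.percentile(uv,[1,50,99],axis=0).round(4).tolist())
E
```

```text
top table z -0.0014176324969271052
meter 1949 0.026373142255720645 ((539.360107421875, -319.6982727050781), (56.718570709228516, 154.14248657226562), 84.48914337158203) [[459.9216003417969, -340.5249938964844], [613.3516845703125, -355.3279724121094], [618.798583984375, -298.8715515136719], [465.3685302734375, -284.0685729980469]]
rest 1018 c [0.571  0.0288 0.0844] n [ 0.375 -0.332  0.865] yaw 2.417 tilt 30.07 rect ((-3.2743492126464844, -0.22253990173339844), (126.8600082397461, 40.127044677734375), 1.0348916053771973) rectcentre [0.5733 0.0271 0.0827] zrange 0.0495 0.1157 pct uv [[-0.0624, -0.0197], [0.0013, 0.0001], [0.0583, 0.0197]]
cons 5381 c [0.5067 0.2791 0.0887] n [ 0.526 -0.232  0.819] yaw 2.727 tilt 35.06 rect ((-8.658706665039062, -1.5267333984375), (170.45330810546875, 173.23403930664062), 89.94629669189453) rectcentre [0.5138 0.2776 0.0837] zrange 0.0315 0.1346 pct uv [[-0.0917, -0.0842], [0.0091, 0.0036], [0.0752, 0.0819]]
scene table z 8.821076613248923e-06
meter 1215 0.02835630661243148 ((543.7155151367188, -321.9909973144531), (57.42973709106445, 154.5892791748047), 84.01795959472656) [[463.84918212890625, -342.4941101074219], [617.5966796875, -358.6048889160156], [623.5818481445312, -301.4878845214844], [469.8343505859375, -285.3771057128906]]
rest 620 c [0.576  0.026  0.0844] n [ 0.383 -0.321  0.866] yaw 2.444 tilt 30.01 rect ((-0.33019256591796875, 0.2588691711425781), (41.61479187011719, 122.18085479736328), 89.50083923339844) rectcentre [0.576  0.0256 0.0843] zrange 0.0518 0.117 pct uv [[-0.0584, -0.0201], [-0.0002, 0.0001], [0.0593, 0.0204]]
cons 2878 c [0.5168 0.2772 0.0852] n [ 0.529 -0.229  0.817] yaw 2.733 tilt 35.2 rect ((-0.14688873291015625, 1.3745880126953125), (169.5901641845703, 175.5077667236328), 89.92790222167969) rectcentre [0.5164 0.2759 0.0851] zrange 0.0322 0.1363 pct uv [[-0.0852, -0.0817], [0.0028, -0.002], [0.082, 0.0845]]
```

Both views agree on tilts of 30° and 35°, and on sizes (154x57, 122x40 and 170x175 mm). But they put the uphill direction of the deck at yaw about 2.43 rad and of the panel at about 2.73 rad. That contradicts the task text, which gives -1.5 to -2.1 rad. Before trusting it, I'll check the lip and the printed marks, and write a small move planner.

```bash
cat >> h.py <<'E'
from scipy.spatial.transform import Rotation as Ro
def frame(yaw,tilt):  # x uphill, z out
    return Ro.from_euler('ZY',[yaw,-tilt]).as_matrix()
def plan(R0,p0,R1,p1,N,show=True):
    """N identical rows (shift cm, turn rad) from pose 0 to pose 1"""
    w=Ro.from_matrix(R0.T@R1).as_rotvec()/N; r=Ro.from_rotvec(w).as_matrix()
    S=sum(np.linalg.matrix_power(r,k) for k in range(N)); v=np.linalg.solve(S,R0.T@(p1-p0))
    path=[]; R,p=R0.copy(),np.array(p0,float)
    for k in range(N): p=p+R@v; R=R@r; path.append(p)
    if show: print(N,"rows",(v*100).round(3),w.round(4),"deg/row",np.degrees(np.linalg.norm(w)).round(1)); print(np.array(path)[::max(1,N//4)].round(3).tolist())
def toolR(xaxis,zaxis): return np.stack([xaxis,np.cross(zaxis,xaxis),zaxis],-1)
E
python3 - <<'E'
from h import *
for n in("top","scene"):
    W=cloud(n,np.load(n+"0.npz")["d"]).reshape(-1,3)
    R=frame(2.43,np.pi/6); o=np.array([.5755,.026,.0843])-R[:,0]*.06
    L=(W-o)@R; m=(abs(L[:,1])<.018)&(abs(L[:,0])<.15)&(W[:,2]>.02)
    for a in np.arange(-.012,.13,.004 if 0 else .006):
        s=m&(abs(L[:,0]-a)<.003); print(n,a.round(3),s.sum(),(np.median(L[s,2])*1000).round(1) if s.sum() else None) if a<.02 or a>.11 else 0
    R=frame(2.73,np.radians(35)); o=np.array([.5155,.2768,.084]); L=(W-o)@R
    b=(abs(L[:,2]-.042)<.003)&(np.hypot(L[:,0],L[:,1])<.05); r=cv2.minAreaRect((L[b,:2]*1000).astype(np.float32)); print("bar",b.sum(),np.median(L[b,2]),r)
    print(n,"predicted rest/stop mark dirs px",proj(n,[o,o+R@[.05,0,0],o+R@[.05*np.cos(1.05),-.05*np.sin(1.05),0]]).round().tolist())
s=observe(); R1=toolR(np.array([np.cos(np.radians(174.25)),np.sin(np.radians(174.25)),0]),np.array([0,0,-1.]))
plan(s["eef_rot"],s["position"],R1,np.array([.5415,-.3208,.12]),12)
E
```

```text
top -0.012 0 None
top -0.006 2 8.3
top 0.0 85 6.8
top 0.006 59 -1.5
top 0.012 46 -2.5
top 0.018 42 -2.7
top 0.114 53 -2.6
top 0.12 68 -2.5
top 0.126 7 -3.7
bar 195 0.040406783007323054 ((1.5355491638183594, 0.17997074127197266), (70.24956512451172, 16.56494903564453), 0.43150821328163147)
top predicted rest/stop mark dirs px [[162.0, 308.0], [149.0, 328.0], [135.0, 309.0]]
scene -0.012 0 None
scene -0.006 10 11.7
scene 0.0 48 8.9
scene 0.006 43 -0.4
scene 0.012 42 -0.3
scene 0.018 40 -0.2
scene 0.114 37 -0.0
scene 0.12 24 0.6
scene 0.126 0 None
bar 138 0.04226710486196983 ((-1.7185783386230469, 0.2526578903198242), (15.698472023010254, 69.01612854003906), 89.52218627929688)
scene predicted rest/stop mark dirs px [[433.0, 192.0], [439.0, 172.0], [453.0, 187.0]]
12 rows [-2.815  1.668  1.004] [ 0.0002 -0.      0.0422] deg/row 2.4
[[0.266, -0.547, 0.23], [0.33, -0.473, 0.2], [0.403, -0.408, 0.17], [0.484, -0.352, 0.14]]
```

The lip is at the measured low end. The printed marks land within 2 px of prediction, at (149,330) and (133,309), and the bar is centred and along the panel's x. All of this supports the measured poses, so I'll use them instead of the yaw range in the text. Moving above the meter now.

Request:
step_arm(series=[[-2.8, 1.67, 1.0, 0, 0, 0.042, 8.7], [-2.8, 1.67, 1.0, 0, 0, 0.042, 8.7], [-2.8, 1.67, 1.0, 0, 0, 0.042, 8.7], [-2.8, 1.67, 1.0, 0, 0, 0.042, 8.7], [-2.8, 1.67, 1.0, 0, 0, 0.042, 8.7], [-2.8, 1.67, 1.0, 0, 0, 0.042, 8.7], [-2.8, 1.67, 1.0, 0, 0, 0.042, 8.7], [-2.8, 1.67, 1.0, 0, 0, 0.042, 8.7], [-2.8, 1.67, 1.0, 0, 0, 0.042, 8.7], [-2.8, 1.67, 1.0, 0, 0, 0.042, 8.7], [-2.8, 1.67, 1.0, 0, 0, 0.042, 8.7], [-2.8, 1.67, 1.0, 0, 0, 0.042, 8.7], [0, 0, 0, 0, 0, 0, 8.7], [0, 0, 0, 0, 0, 0, 8.7]], force=25)

```text
time_s: 1.85
position: [0.5391, -0.3211, 0.1209]
eef_rot: [[-0.995, 0.098, -0.001], [0.098, 0.995, 0.0], [0.001, 0.0, -1.0]]
force: [0.4, 0.6, -0.3]
gripper_width: 0.0873
grip_force: 0.0
```

Request:
step_arm(series=[[-0.24, 0, 2.2, 0, 0, 0, 8.7], [0, 0, 2.2, 0, 0, 0, 8.7], [0, 0, 2.2, 0, 0, 0, 8.7], [0, 0, 1.6, 0, 0, 0, 8.7], [0, 0, 1.0, 0, 0, 0, 8.7], [0, 0, 0.6, 0, 0, 0, 8.7], [0, 0, 0, 0, 0, 0, 8.7], [0, 0, 0, 0, 0, 0, 5], [0, 0, 0, 0, 0, 0, 4.5], [0, 0, 0, 0, 0, 0, 4.5], [0, 0, 0, 0, 0, 0, 4.5], [0, 0, 0, 0, 0, 0, 4.5], [0, 0, 0, 0, 0, 0, 4.5]], force=25)

```text
time_s: 3.48
position: [0.5421, -0.3213, 0.0234]
eef_rot: [[-0.995, 0.098, 0.0], [0.098, 0.995, -0.0], [-0.0, -0.0, -1.0]]
force: [-0.8, 0.4, 1.7]
gripper_width: 0.0559
grip_force: 25.0
```

Request:
step_arm(series=[[0, 0, -1, 0, 0, 0, 4.5], [0, 0, -2.5, 0, 0, 0, 4.5], [0, 0, -4, 0, 0, 0, 4.5], [0, 0, -4, 0, 0, 0, 4.5], [0, 0, -4, 0, 0, 0, 4.5], [0, 0, -2.5, 0, 0, 0, 4.5], [0, 0, 0, 0, 0, 0, 4.5]])

```text
time_s: 4.35
position: [0.5428, -0.3216, 0.2055]
eef_rot: [[-0.995, 0.098, 0.004], [0.098, 0.995, -0.001], [-0.005, -0.001, -1.0]]
force: [0.3, 0.7, -4.0]
gripper_width: 0.0556
grip_force: 25.0
```

```bash
cat >> h.py <<'E'
Rd=frame(2.43,np.pi/6); od=np.array([.574,.0265,.085])-Rd[:,0]*.06
Rt=toolR(-Rd[:,0],-Rd[:,2])
E
python3 - <<'E'
from h import *
s=observe(); print(s["position"],s["joint_pos"].round(1),s["grip_force"])
p=od+Rd@[.085,0,.06+.0234]; print(p)
plan(s["eef_rot"],s["position"],Rt,p,20)
E
```

```text
[ 0.54279428 -0.32159808  0.20547384] [-16.   23.9  -1.9  -0.  -63.9 -79.7] 24.997482150793076
[0.58918384 0.01340695 0.16972652]
20 rows [-1.999  0.668  0.787] [-0.0332 -0.0104 -0.1226] deg/row 7.3
[[0.563, -0.317, 0.198], [0.65, -0.255, 0.167], [0.686, -0.152, 0.154], [0.655, -0.045, 0.158]]
```

Request:
step_arm(series=[[-2.0, 0.67, 0.79, -0.033, -0.0104, -0.1226, 4.5], [-2.0, 0.67, 0.79, -0.033, -0.0104, -0.1226, 4.5], [-2.0, 0.67, 0.79, -0.033, -0.0104, -0.1226, 4.5], [-2.0, 0.67, 0.79, -0.033, -0.0104, -0.1226, 4.5], [-2.0, 0.67, 0.79, -0.033, -0.0104, -0.1226, 4.5], [-2.0, 0.67, 0.79, -0.033, -0.0104, -0.1226, 4.5], [-2.0, 0.67, 0.79, -0.033, -0.0104, -0.1226, 4.5], [-2.0, 0.67, 0.79, -0.033, -0.0104, -0.1226, 4.5], [-2.0, 0.67, 0.79, -0.033, -0.0104, -0.1226, 4.5], [-2.0, 0.67, 0.79, -0.033, -0.0104, -0.1226, 4.5], [-2.0, 0.67, 0.79, -0.033, -0.0104, -0.1226, 4.5], [-2.0, 0.67, 0.79, -0.033, -0.0104, -0.1226, 4.5], [-2.0, 0.67, 0.79, -0.033, -0.0104, -0.1226, 4.5], [-2.0, 0.67, 0.79, -0.033, -0.0104, -0.1226, 4.5], [-2.0, 0.67, 0.79, -0.033, -0.0104, -0.1226, 4.5], [-2.0, 0.67, 0.79, -0.033, -0.0104, -0.1226, 4.5], [-2.0, 0.67, 0.79, -0.033, -0.0104, -0.1226, 4.5], [-2.0, 0.67, 0.79, -0.033, -0.0104, -0.1226, 4.5], [-2.0, 0.67, 0.79, -0.033, -0.0104, -0.1226, 4.5], [-2.0, 0.67, 0.79, -0.033, -0.0104, -0.1226, 4.5]])

```text
time_s: 6.85
position: [0.587, 0.0147, 0.1644]
eef_rot: [[0.654, -0.652, -0.384], [-0.564, -0.758, 0.327], [-0.504, 0.002, -0.864]]
force: [0.8, 0.2, -2.6]
gripper_width: 0.0556
grip_force: 25.0
```

```bash
python3 - <<'E'
from h import *
s=observe(); print(s["position"],s["joint_pos"].round(1),s["joint_velocities"].round(0),s["grip_force"],s["force"])
p=od+Rd@[.085,0,.06+.0234]; plan(s["eef_rot"],s["position"],Rt,p,4)
for n in("scene","top"):
    im,d=get_image(n); np.savez(f"{n}1.npz",im=im,d=d)
    cv2.imwrite(f"pics/{n}1.png",cv2.resize(im[150:330,200:440] if n=="top" else im[120:300,220:460],(800,600))[:,:,::-1])
E
```

```text
[0.5870148  0.01465679 0.16437576] [  5.7  34.3  11.9 -21.3 -89.6  47.9] [ 12. -10. -18.   3.  -3.  49.] 24.99601681251079 [ 0.77651175  0.16472571 -2.59144813]
4 rows [-0.014 -0.011 -0.147] [0.0007 0.0012 0.    ] deg/row 0.1
[[0.588, 0.014, 0.166], [0.588, 0.014, 0.167], [0.589, 0.014, 0.168], [0.589, 0.013, 0.17]]
```

Request:
step_arm(series=[[0, 0, -0.5, 0, 0, 0, 4.5], [0, 0, 0, 0, 0, 0, 4.5], [0, 0, 0, 0, 0, 0, 4.5]])

```text
time_s: 7.32
position: [0.5905, 0.012, 0.1707]
eef_rot: [[0.653, -0.655, -0.38], [-0.568, -0.755, 0.328], [-0.502, 0.001, -0.865]]
force: [0.3, -0.9, -2.9]
gripper_width: 0.0557
grip_force: 25.0
```

```bash
python3 - <<'E'
from h import *
s=observe(); print(s["position"],s["joint_velocities"].round(1)); R,p=s["eef_rot"],s["position"]
print(R.round(3).tolist())
for n in("scene","top"):
    im,d=get_image(n); np.savez(f"{n}1.npz",im=im,d=d)
    cv2.imwrite(f"pics/{n}1b.png",cv2.resize(im[150:330,200:440] if n=="top" else im[120:300,220:460],(800,600))[:,:,::-1])
    W=cloud(n,d).reshape(-1,3); T=(W-p)@R  # tool frame
    # face: tool z = 23.4-28 = -4.6mm
    m=(abs(T[:,2]+.0046)<.005)&(abs(T[:,1])<.034)&(abs(T[:,0])<.09)
    q=T[m]; print(n,m.sum(),"z",np.median(q[:,2]).round(4),"x",np.percentile(q[:,0],[.5,1,99,99.5]).round(4),"y",np.percentile(q[:,1],[1,99]).round(4), cv2.minAreaRect((q[:,:2]*1000).astype(np.float32)))
E
```

```text
[0.59047455 0.01201087 0.1706892 ] [ 0.2 -0.1 -0.3 -0.1 -0.1  0.1]
[[0.653, -0.655, -0.38], [-0.568, -0.755, 0.328], [-0.502, 0.001, -0.865]]
scene 327 z -0.0051 x [-0.0404 -0.0392  0.0775  0.0778] y [-0.0274  0.0274] ((15.680164337158203, 0.7292633056640625), (56.870643615722656, 125.08338928222656), 89.3450927734375)
top 378 z -0.0024 x [-0.0252 -0.0243  0.0697  0.0705] y [-0.0241  0.0317] ((20.653499603271484, 3.0048389434814453), (56.87427520751953, 99.87020874023438), 85.8655014038086)
```

View pics/scene1b.png

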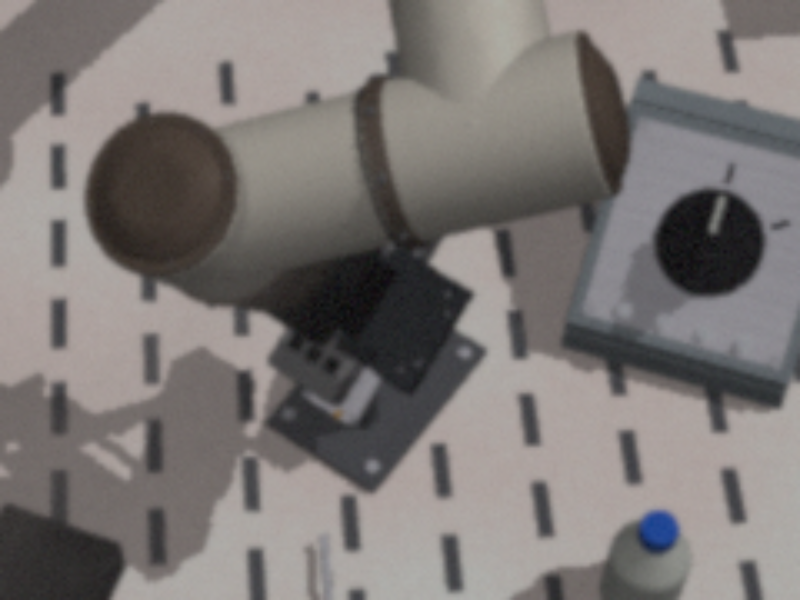

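The crop shows the meter held above the deck, keypad end at (320,370) over the lip at (340,400), and the console undisturbed. In the scene camera the meter is within 0.5 mm of the known grip, while the top camera is biased by about 4 mm. I'll therefore use scene values for the deck.

```bash
cat >> h.py <<'E'
Rd=frame(2.435,np.pi/6); od=np.array([.5760,.0256,.0850])-Rd[:,0]*.06
Rt=toolR(-Rd[:,0],-Rd[:,2])
E
python3 - <<'E'
from h import *
W=cloud("scene",np.load("scene0.npz")["d"]).reshape(-1,3); L=(W-od)@Rd
m=(abs(L[:,2])<.004)&(abs(L[:,1])<.04)&(L[:,0]>.01)&(L[:,0]<.125)
for a in np.arange(.02,.12,.02):
    q=L[m&(abs(L[:,0]-a)<.01)]; print(a.round(2),"y edges",q[:,1].min().round(4),q[:,1].max().round(4),"z",np.median(q[:,2]).round(4))
print("xmax",np.percentile(L[m,0],99.5)); 
l=L[(L[:,2]>.008)&(L[:,2]<.014)&(abs(L[:,1])<.025)&(abs(L[:,0])<.03)]; print("lip",l[:,0].min(),l[:,0].max(),np.median(l[:,2]),l[:,1].min(),l[:,1].max())
s=observe(); p=s["position"]; print("tcp in deck",((p-od)@Rd).round(4))
plan(s["eef_rot"],p,Rt,od+Rd@[.083,0,.0234+.010],8)
E
```

```text
0.02 y edges -0.0208 0.0204 z -0.0005
0.04 y edges -0.021 0.0212 z -0.0001
0.06 y edges -0.0203 0.0208 z -0.0004
0.08 y edges -0.0208 0.0206 z -0.0001
0.1 y edges -0.0203 0.0208 z 0.0
xmax 0.1203086197915232
lip -0.004328619391950625 0.0010532401010366144 0.011181397090052253 -0.018580900810243293 0.01892977206093241
tcp in deck [0.0859 0.0009 0.0841]
8 rows [ 0.037 -0.011  0.633] [-0.0003  0.0003 -0.0009] deg/row 0.1
[[0.588, 0.014, 0.165], [0.584, 0.018, 0.154], [0.58, 0.022, 0.142], [0.576, 0.026, 0.131]]
```

Request:
step_arm(series=[[0.04, -0.01, 0.63, 0, 0, -0.001, 4.5], [0.04, -0.01, 0.63, 0, 0, -0.001, 4.5], [0.04, -0.01, 0.63, 0, 0, -0.001, 4.5], [0.04, -0.01, 0.63, 0, 0, -0.001, 4.5], [0.04, -0.01, 0.63, 0, 0, -0.001, 4.5], [0.04, -0.01, 0.63, 0, 0, -0.001, 4.5], [0.04, -0.01, 0.63, 0, 0, -0.001, 4.5], [0.04, -0.01, 0.63, 0, 0, -0.001, 4.5], [0, 0, 0.3, 0, 0, 0, 4.5], [0, 0, 0.3, 0, 0, 0, 4.5], [0, 0, 0, 0, 0, 0, 4.5], [0, 0, 0, 0, 0, 0, 4.5]])

```text
time_s: 8.93
position: [0.5716, 0.0297, 0.1208]
eef_rot: [[0.659, -0.649, -0.38], [-0.561, -0.761, 0.327], [-0.501, -0.003, -0.865]]
force: [-0.3, -0.2, -2.7]
gripper_width: 0.0562
grip_force: 25.0
```

```bash
cat > st.py <<'E'
from h import *
s=observe(); p=s["position"]; print("tcp in deck mm",((p-od)@Rd*1000).round(1),"rot err",Ro.from_matrix(Rt.T@s["eef_rot"]).as_rotvec().round(4),"F deck",(Rd.T@s["force"]).round(1),"M tool",(s["eef_rot"].T@s["moment"]).round(2))
E
python3 st.py
```

```text
tcp in deck mm [83.2 -0.3 28. ] rot err [ 0.0026 -0.0015 -0.0016] F deck [-1.3  0.3 -2.4] M tool [-0.14  1.4   0.07]
```

Request:
step_arm(series=[[0.15, -0.01, 0.15, 0, 0, 0, 4.5], [0.15, -0.01, 0.1, -0.002, 0.001, 0.001, 4.5], [0.1, 0, 0, 0, 0, 0, 4.5], [0, 0, 0, 0, 0, 0, 4.5], [0, 0, 0, 0, 0, 0, 4.5]])

```text
time_s: 9.55
position: [0.5732, 0.0285, 0.1165]
eef_rot: [[0.659, -0.649, -0.381], [-0.562, -0.761, 0.325], [-0.501, -0.001, -0.866]]
force: [-0.1, -0.3, -3.3]
gripper_width: 0.0556
grip_force: 25.0
```

```bash
python3 st.py
```

```text
tcp in deck mm [79.2 -0.4 25.3] rot err [ 0.0004 -0.0009 -0.0004] F deck [-1.8  0.3 -2.8] M tool [-0.14  1.44  0.07]
```

Request:
step_arm(series=[[0.1, -0.02, 0, 0, 0, 0, 4.5], [0.05, -0.02, 0, 0, 0, 0, 4.5], [0, 0, 0, 0, 0, 0, 4.5], [0, 0, 0, 0, 0, 0, 4.5]])

```text
time_s: 10.05
position: [0.5736, 0.0283, 0.1163]
eef_rot: [[0.658, -0.648, -0.382], [-0.561, -0.761, 0.326], [-0.502, 0.0, -0.865]]
force: [-5.2, 1.3, 2.6]
gripper_width: 0.0559
grip_force: 25.0
```

```bash
python3 st.py
```

```text
tcp in deck mm [78.7 -0.5 25.3] rot err [-0.0006 -0.0028 -0.0008] F deck [ 5.4  2.4 -0.2] M tool [-0.46 -0.61  0.08]
```

Request:
step_arm(series=[[-0.08, 0.06, 0, 0, 0, 0, 4.5], [0, 0, 0.1, 0, 0.002, 0, 4.5], [0, 0, 0.05, 0, 0, 0, 4.5], [0, 0, 0, 0, 0, 0, 4.5], [0, 0, 0, 0, 0, 0, 4.5]])

```text
time_s: 10.68
position: [0.573, 0.0287, 0.1151]
eef_rot: [[0.66, -0.649, -0.379], [-0.562, -0.761, 0.325], [-0.499, -0.001, -0.866]]
force: [-3.7, 3.4, 4.1]
gripper_width: 0.0561
grip_force: 25.0
```

```bash
python3 st.py
```

```text
tcp in deck mm [78.8 -0.4 23.9] rot err [ 0.0006  0.0009 -0.0009] F deck [ 6.4 -0.2  1. ] M tool [ 0.03 -0.67 -0.09]
```

Request:
step_arm(series=[[-0.04, 0.04, 0.03, 0, 0, 0, 4.5], [0, 0, 0.05, 0, 0, 0, 4.5], [0, 0, 0, 0, 0, 0, 4.5], [0, 0, 0, 0, 0, 0, 4.5]])

```text
time_s: 11.18
position: [0.5724, 0.0287, 0.1143]
eef_rot: [[0.66, -0.649, -0.379], [-0.562, -0.761, 0.324], [-0.499, -0.001, -0.867]]
force: [-2.0, 4.1, 2.5]
gripper_width: 0.0559
grip_force: 25.0
```

```bash
python3 st.py; python3 - <<'E'
from h import *
s=observe(); R,p=s["eef_rot"],s["position"]
im,d=get_image("scene"); W=cloud("scene",d).reshape(-1,3); L=(W-od)@Rd
m=(abs(L[:,2]-.028)<.006)&(abs(L[:,1])<.034)&(L[:,0]>-.01)&(L[:,0]<.16)
q=L[m]; q=q[q[:,0]<.06]; A=np.c_[q[:,:2],np.ones(len(q))]; c=np.linalg.lstsq(A,q[:,2],rcond=None)[0]
print(len(q),"slopes",c.round(3),"z med",np.median(q[:,2]),"x",q[:,0].min(),"y",np.percentile(q[:,1],[1,99]))
E
```

```text
tcp in deck mm [78.8 -0.  22.9] rot err [ 0.0008  0.0015 -0.0006] F deck [ 4.8 -1.8  0.1] M tool [ 0.4  -0.33 -0.17]
296 slopes [0.042 0.003 0.028] z med 0.028803293795688835 x 0.0011387917217041636 y [-0.02736485  0.02776974]
```

```bash
python3 - <<'E'
from h import *
im,d=get_image("scene"); 
for dd,O,R_ in((np.load("scene1.npz")["d"],None,None),(d,od,Rd)):
    if O is None:
        p=np.array([.59047,.01201,.17069]); Rr=Rt@np.diag([-1,1,-1]); O=p-Rr@[.0786,0,.0234]; R_=Rr
    L=(cloud("scene",dd).reshape(-1,3)-O)@R_
    q=L[(abs(L[:,2]-.028)<.007)&(abs(L[:,1])<.024)&(L[:,0]>.003)&(L[:,0]<.16)]
    for a in np.arange(.01,.16,.01):
        t=q[abs(q[:,0]-a)<.005]
        if len(t)>5: print(a.round(2),len(t),(np.median(t[:,2])*1000).round(1),end="; ")
    print()
E
```

```text
0.01 87 28.3; 0.02 90 29.1; 0.03 62 28.9; 
0.01 82 28.6; 0.02 82 28.5; 0.03 58 29.0; 0.04 6 30.7;
```

Request:
step_arm(series=[[0, 0, 0.03, 0, 0, 0, 4.5], [0, 0, 0.03, 0, 0, 0, 4.5], [0, 0, 0, 0, 0, 0, 4.5], [0, 0, 0, 0, 0, 0, 4.5]])

```text
time_s: 11.78
position: [0.5721, 0.0287, 0.114]
eef_rot: [[0.66, -0.649, -0.379], [-0.562, -0.761, 0.324], [-0.499, -0.001, -0.867]]
force: [-1.2, 2.9, 4.2]
gripper_width: 0.056
grip_force: 25.0
```

```bash
python3 st.py
```

```text
tcp in deck mm [78.8  0.2 22.6] rot err [ 0.0006  0.0016 -0.0005] F deck [ 4.5 -1.4  2.3] M tool [ 0.33 -0.21 -0.06]
```

Request:
step_arm(series=[[0, 0, 0, 0, 0, 0, 5.2], [0, 0, 0, 0, 0, 0, 5.4], [0, 0, 0, 0, 0, 0, 5.7], [0, 0, 0, 0, 0, 0, 6.0], [0, 0, 0, 0, 0, 0, 6.6], [0, 0, 0, 0, 0, 0, 7.2], [0, 0, 0, 0, 0, 0, 7.2]], force=4)

```text
time_s: 12.65
position: [0.5719, 0.0287, 0.1137]
eef_rot: [[0.659, -0.649, -0.379], [-0.562, -0.761, 0.324], [-0.499, -0.0, -0.867]]
force: [0.2, 0.3, 0.4]
gripper_width: 0.0708
grip_force: 0.0
```

```bash
python3 st.py; python3 - <<'E'
from h import *
im,d=get_image("scene"); L=(cloud("scene",d).reshape(-1,3)-od)@Rd
q=L[(abs(L[:,2]-.028)<.007)&(abs(L[:,1])<.034)&(L[:,0]>-.01)&(L[:,0]<.06)]
print(q[:,0].min(),np.percentile(q[:,1],[1,99]),np.median(q[:,2]))
E
```

```text
tcp in deck mm [78.8  0.3 22.3] rot err [ 0.0003  0.0012 -0.0003] F deck [ 0.2 -0.4  0.3] M tool [-0.01  1.01  0.08]
0.0004700839919448592 [-0.02727973  0.02736955] 0.027786670100483475
```

Released; the keypad end is at the lip (0.5 mm), centred, with the face at 27.8 mm. I'll retreat along the tool axis and check from a clear view.

Request:
step_arm(series=[[0, 0, -0.8, 0, 0, 0, 7.6], [0, 0, -1.5, 0, 0, 0, 8.7], [0, 0, -2.5, 0, 0, 0, 8.7], [0, 0, -3, 0, 0, 0, 8.7], [0, 0, -3, 0, 0, 0, 8.7], [0, 0, -2.5, 0, 0, 0, 8.7], [0, 0, 0, 0, 0, 0, 8.7]])

```text
time_s: 13.58
position: [0.6238, -0.0153, 0.2315]
eef_rot: [[0.662, -0.65, -0.374], [-0.563, -0.76, 0.324], [-0.495, -0.004, -0.869]]
force: [0.1, 0.7, -0.3]
gripper_width: 0.0868
grip_force: 0.0
```

```bash
cat >> h.py <<'E'
Rp=frame(2.733,np.radians(35)); op=np.array([.5164,.2759,.084])
Rk=toolR(-Rp[:,0],-Rp[:,2])
E
python3 - <<'E'
from h import *
s=observe(); print(s["position"],s["joint_pos"].round(1))
# refine knob centre in the scene view from the first picture
W=cloud("scene",np.load("scene0.npz")["d"]).reshape(-1,3); L=(W-op)@Rp
b=(abs(L[:,2]-.042)<.003)&(np.hypot(L[:,0],L[:,1])<.05); print("bar",cv2.minAreaRect((L[b,:2]*1000).astype(np.float32)),np.median(L[b,2]))
pl=(abs(L[:,2])<.003)&(np.hypot(L[:,0],L[:,1])>.04)&(abs(L[:,:2]).max(1)<.08); print("panel z",np.median(L[pl,2]),pl.sum())
plan(s["eef_rot"],s["position"],Rk,op+Rp@[0,0,.034+.09],12)
E
```

```text
[ 0.62382343 -0.01526544  0.23149024] [  3.2  34.9  22.9 -20.5 -99.6  46.7]
bar ((-0.7481689453125, -0.1373443603515625), (15.690783500671387, 69.0160140991211), 89.38814544677734) 0.041929328660659626
panel z 0.0003709771135704428 2307
12 rows [-1.055 -1.661  1.113] [-0.0136 -0.0077 -0.0209] deg/row 1.5
[[0.623, 0.007, 0.227], [0.619, 0.073, 0.214], [0.609, 0.139, 0.203], [0.594, 0.205, 0.192]]
```

Request:
step_arm(series=[[-1.05, -1.66, 1.1, -0.0136, -0.0077, -0.021, 8.7], [-1.05, -1.66, 1.1, -0.0136, -0.0077, -0.021, 8.7], [-1.05, -1.66, 1.1, -0.0136, -0.0077, -0.021, 8.7], [-1.05, -1.66, 1.1, -0.0136, -0.0077, -0.021, 8.7], [-1.05, -1.66, 1.1, -0.0136, -0.0077, -0.021, 8.7], [-1.05, -1.66, 1.1, -0.0136, -0.0077, -0.021, 8.7], [-1.05, -1.66, 1.1, -0.0136, -0.0077, -0.021, 8.7], [-1.05, -1.66, 1.1, -0.0136, -0.0077, -0.021, 8.7], [-1.05, -1.66, 1.1, -0.0136, -0.0077, -0.021, 8.7], [-1.05, -1.66, 1.1, -0.0136, -0.0077, -0.021, 8.7], [-1.05, -1.66, 1.1, -0.0136, -0.0077, -0.021, 8.7], [-1.05, -1.66, 1.1, -0.0136, -0.0077, -0.021, 8.7], [0, 0, 0, 0, 0, 0, 8.7], [0, 0, 0, 0, 0, 0, 8.7]])

```text
time_s: 15.32
position: [0.5806, 0.2476, 0.1846]
eef_rot: [[0.75, -0.395, -0.531], [-0.323, -0.919, 0.227], [-0.577, 0.002, -0.817]]
force: [0.5, -0.2, 1.6]
gripper_width: 0.0869
grip_force: 0.0
```

```bash
cat > dock.py <<'E'
from h import *
def dock(name=None):
    im,d=get_image("scene"); L=(cloud("scene",d).reshape(-1,3)-od)@Rd
    q=L[(abs(L[:,2]-.028)<.006)&(abs(L[:,1])<.036)&(L[:,0]>-.01)&(L[:,0]<.16)]
    A=np.c_[q[:,:2],np.ones(len(q))]; print("meter n",len(q),"x",q[:,0].min().round(4),q[:,0].max().round(4),"y",np.percentile(q[:,1],[1,99]).round(4),"plane",np.linalg.lstsq(A,q[:,2],rcond=None)[0].round(4),"yaw rect",cv2.minAreaRect((q[:,:2]*1000).astype(np.float32)))
    L=(cloud("scene",d).reshape(-1,3)-op)@Rp
    b=(abs(L[:,2]-.042)<.003)&(np.hypot(L[:,0],L[:,1])<.05); print("bar",b.sum(),cv2.minAreaRect((L[b,:2]*1000).astype(np.float32)) if b.sum()>5 else 0)
    if name: cv2.imwrite(f"pics/{name}.png",cv2.resize(im[120:300,270:510],(800,600))[:,:,::-1])
E
python3 - <<'E'
from dock import *
dock("s2"); s=observe(); print(((s["position"]-op)@Rp*1000).round(1),s["joint_pos"].round(1))
plan(s["eef_rot"],s["position"],Rk,op+Rp@[0,0,.034],6)
E
```

```text
meter n 1428 x 0.0007 0.1507 y [-0.0272  0.028 ] plane [0.0015 0.0017 0.0279] yaw rect ((75.64668273925781, 0.7985420227050781), (150.00137329101562, 57.82596969604492), 0.05129513517022133)
bar 0 0
[1.00e-01 7.00e-01 1.23e+02] [ 24.9  38.9  23.2 -25.8 -98.7  43.4]
6 rows [ 0.005 -0.014  1.483] [0.0004 0.0007 0.0001] deg/row 0.0
[[0.573, 0.251, 0.173], [0.565, 0.254, 0.16], [0.557, 0.258, 0.148], [0.55, 0.261, 0.136], [0.542, 0.265, 0.124], [0.534, 0.268, 0.112]]
```

View pics/s2.png

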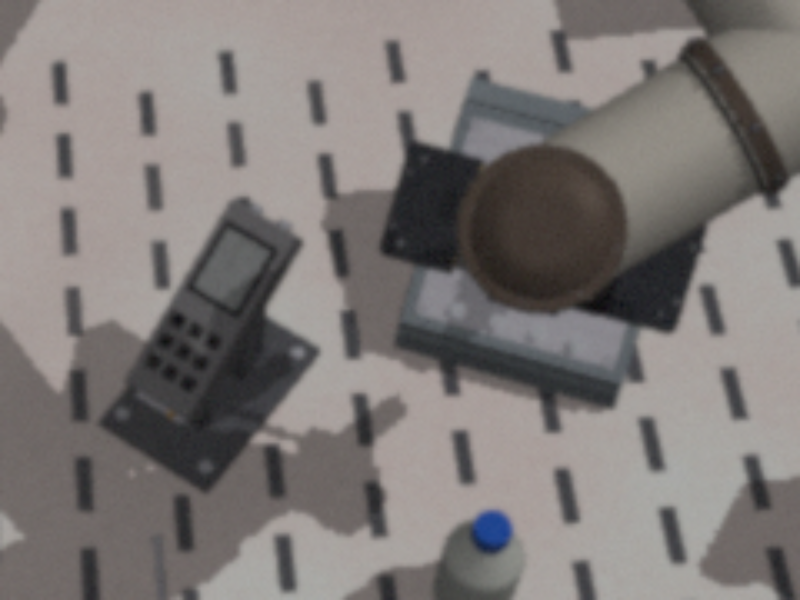

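The meter is docked: screen up at (233,268), keypad end against the lip at about (170,390). It measures x 0.7–150.7 mm, level and straight to within 0.1°. The gripper hovers over the switch and the bottle is untouched. Now down onto the bar.

Request:
step_arm(series=[[0, -0.01, 1.9, 0, 0, 0, 8.7], [0, -0.02, 1.9, 0, 0, 0, 8.7], [0, -0.02, 1.9, 0, 0, 0, 8.7], [0, -0.01, 1.6, 0, 0, 0, 8.7], [0, 0, 1.0, 0, 0, 0, 8.7], [0, 0, 0.6, 0, 0, 0, 8.7], [0, 0, 0, 0, 0, 0, 8.7]])

```text
time_s: 16.25
position: [0.5336, 0.2685, 0.1118]
eef_rot: [[0.75, -0.395, -0.531], [-0.323, -0.919, 0.227], [-0.577, 0.001, -0.816]]
force: [0.9, 0.0, -0.0]
gripper_width: 0.0871
grip_force: 0.0
```

```bash
cat > sk.py <<'E'
from h import *
s=observe(); print("tcp in panel",((s["position"]-op)@Rp*1000).round(1),"rot",Ro.from_matrix(Rk.T@s["eef_rot"]).as_rotvec().round(3),"F panel",(Rp.T@s["force"]).round(1),"M tool",(s["eef_rot"].T@s["moment"]).round(2),"grip",round(s["grip_force"],1),s["gripper_width"],"j",s["joint_pos"].round(0))
E
python3 sk.py
```

```text
tcp in panel [ 0.7 -0.  33.5] rot [-0.002 -0.005 -0.001] F panel [-0.7 -0.4  0.4] M tool [-0.08  1.11  0.09] grip 0.0 0.08712605035783957 j [ 28.  39.  13. -27. -88.  46.]
```

Request:
step_arm(series=[[0, 0, 0, 0, 0, 0, 4], [0, 0, 0, 0, 0, 0, 1.5], [0, 0, 0, 0, 0, 0, 0.8], [0, 0, 0, 0, 0, 0, 0.8], [0, 0, 0, 0, 0, 0, 0.8], [0, 0, 0, 0, 0, 0, 0.8], [0, 0, 0, 0, 0, 0, 0.8], [0, 0, 0, 0, 0, 0, 0.8]], force=25)

```text
time_s: 17.25
position: [0.534, 0.2696, 0.1119]
eef_rot: [[0.75, -0.396, -0.529], [-0.323, -0.918, 0.23], [-0.577, -0.001, -0.817]]
force: [-0.3, -0.5, 0.1]
gripper_width: 0.0159
grip_force: 25.0
```

```bash
python3 sk.py
```

```text
tcp in panel [ 0.7 -1.2 33.6] rot [ 0.    -0.004 -0.002] F panel [0.1 0.5 0. ] M tool [-0.68  1.33  0.06] grip 25.0 0.015882862509951204 j [ 28.  39.  13. -27. -88.  46.]
```

Request:
step_arm(series=[[0.05, -0.1, 0, 0, 0, 0, 0.8], [0, 0, 0, 0, 0, 0.1, 0.8], [0, 0, 0, 0, 0, 0.13, 0.8], [0, 0, 0, 0, 0, 0.13, 0.8], [0, 0, 0, 0, 0, 0.13, 0.8], [0, 0, 0, 0, 0, 0.13, 0.8], [0, 0, 0, 0, 0, 0.13, 0.8], [0, 0, 0, 0, 0, 0.13, 0.8], [0, 0, 0, 0, 0, 0.08, 0.8], [0, 0, 0, 0, 0, 0.04, 0.8], [0, 0, 0, 0, 0, 0, 0.8], [0, 0, 0, 0, 0, 0, 0.8]])

```text
time_s: 18.75
position: [0.5345, 0.2699, 0.1117]
eef_rot: [[0.073, -0.845, -0.53], [-0.947, -0.225, 0.228], [-0.312, 0.485, -0.817]]
force: [0.4, 4.1, 0.7]
gripper_width: 0.0157
grip_force: 25.0
```

```bash
python3 sk.py
```

```text
tcp in panel [ 0.4 -1.7 33.6] rot [-0.003 -0.004  0.997] F panel [ 1.5 -3.9 -0.1] M tool [ 1.2  -0.45 -0.16] grip 25.0 0.015743542237263694 j [ 28.  39.  13. -27. -88. -12.]
```

Request:
step_arm(series=[[0, 0, 0, 0, 0, 0.03, 0.8], [0, 0, 0, 0, 0, 0.03, 0.8], [0, 0, 0, 0, 0, 0.02, 0.8], [0, 0, 0, 0, 0, 0, 0.8], [0, 0, 0, 0, 0, 0, 0.8]])

```text
time_s: 19.38
position: [0.5344, 0.2699, 0.1117]
eef_rot: [[0.005, -0.848, -0.53], [-0.962, -0.149, 0.228], [-0.272, 0.509, -0.817]]
force: [0.2, 4.8, 0.8]
gripper_width: 0.0155
grip_force: 25.0
```

```bash
python3 sk.py
```

```text
tcp in panel [ 0.4 -1.6 33.6] rot [-0.004 -0.003  1.078] F panel [ 1.9 -4.5 -0.4] M tool [ 1.26 -1.08 -0.54] grip 25.0 0.015471208291516325 j [ 28.  39.  13. -27. -88. -16.]
```

The moment jumped from 0.16 to 0.54 N m at 1.08 rad, so the switch is at its stop. Hold for about 1 s, then guide it back.

Request:
step_arm(series=[[0, 0, 0, 0, 0, 0, 0.8], [0, 0, 0, 0, 0, 0, 0.8], [0, 0, 0, 0, 0, 0, 0.8], [0, 0, 0, 0, 0, 0, 0.8], [0, 0, 0, 0, 0, 0, 0.8], [0, 0, 0, 0, 0, 0, 0.8], [0, 0, 0, 0, 0, 0, 0.8], [0, 0, 0, 0, 0, 0, 0.8]])

```text
time_s: 20.38
position: [0.5344, 0.2699, 0.1117]
eef_rot: [[0.005, -0.848, -0.53], [-0.962, -0.149, 0.228], [-0.272, 0.509, -0.817]]
force: [0.3, 5.0, -0.0]
gripper_width: 0.0156
grip_force: 25.0
```

Request:
step_arm(series=[[0, 0, 0, 0, 0, -0.1, 0.8], [0, 0, 0, 0, 0, -0.13, 0.8], [0, 0, 0, 0, 0, -0.13, 0.8], [0, 0, 0, 0, 0, -0.13, 0.8], [0, 0, 0, 0, 0, -0.13, 0.8], [0, 0, 0, 0, 0, -0.13, 0.8], [0, 0, 0, 0, 0, -0.13, 0.8], [0, 0, 0, 0, 0, -0.12, 0.8], [0, 0, 0, 0, 0, -0.06, 0.8], [0, 0, 0, 0, 0, 0, 0.8], [0, 0, 0, 0, 0, 0, 0.8]])

```text
time_s: 21.75
position: [0.534, 0.2695, 0.1119]
eef_rot: [[0.74, -0.411, -0.531], [-0.343, -0.911, 0.228], [-0.578, 0.014, -0.816]]
force: [-1.1, 5.3, 1.8]
gripper_width: 0.0158
grip_force: 25.0
```

```bash
python3 sk.py
```

```text
tcp in panel [ 0.7 -1.1 33.5] rot [-0.002 -0.006  0.021] F panel [ 3.5 -4.4 -0.3] M tool [1.33 0.12 0.03] grip 25.0 0.01583299963037157 j [ 28.  39.  13. -27. -88.  44.]
```

Request:
step_arm(series=[[0, 0, 0, 0, 0, -0.02, 0.8], [0, 0, 0, 0, 0, 0, 1.8], [0, 0, 0, 0, 0, 0, 4], [0, 0, 0, 0, 0, 0, 7], [0, 0, 0, 0, 0, 0, 8.7], [0, 0, 0, 0, 0, 0, 8.7], [0, 0, 0, 0, 0, 0, 8.7], [0, 0, 0, 0, 0, 0, 8.7], [0, 0, -1.5, 0, 0, 0, 8.7], [0, 0, -2.5, 0, 0, 0, 8.7], [0, 0, -3.5, 0, 0, 0, 8.7], [0, 0, -4, 0, 0, 0, 8.7], [0, 0, -4, 0, 0, 0, 8.7], [0, 0, -3, 0, 0, 0, 8.7]])

```text
time_s: 23.5
position: [0.6339, 0.2262, 0.2654]
eef_rot: [[0.751, -0.396, -0.528], [-0.324, -0.918, 0.228], [-0.575, -0.0, -0.818]]
force: [0.1, 0.9, 0.4]
gripper_width: 0.0871
grip_force: 0.0
```

```bash
python3 sk.py; python3 -c "
from dock import *
dock('s3')
im,d=get_image('top'); cv2.imwrite('pics/t3.png',im[:,:,::-1])"
```

```text
tcp in panel [ -0.5  -1.1 221.8] rot [-0.001 -0.002 -0.002] F panel [ 0.4 -0.9  0.1] M tool [-0.09  1.16  0.07] grip 0.0 0.08708702767382401 j [  22.   41.   39.  -26. -112.   40.]
meter n 1449 x 0.0009 0.1506 y [-0.0274  0.0281] plane [0.0029 0.0028 0.0276] yaw rect ((75.86260986328125, 0.48654937744140625), (58.30695724487305, 149.724365234375), 89.70494842529297)
bar 0 0
```

View pics/t3.png

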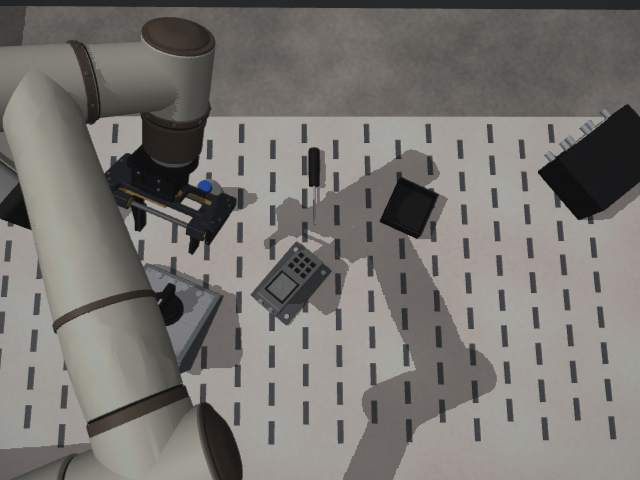

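Request:
step_arm(series=[[0, 3, -1, 0, 0, 0, 8.7], [0, 4, -1, 0, 0, 0, 8.7], [0, 4, -1, 0, 0, 0, 8.7], [0, 4, 0, 0, 0, 0, 8.7], [0, 4, 0, 0, 0, 0, 8.7], [0, 3, 0, 0, 0, 0, 8.7], [0, 0, 0, 0, 0, 0, 8.7], [0, 0, 0, 0, 0, 0, 8.7]])

```text
time_s: 24.6
position: [0.561, 0.0182, 0.2874]
eef_rot: [[0.749, -0.395, -0.531], [-0.323, -0.919, 0.228], [-0.578, 0.001, -0.816]]
force: [0.2, 0.8, 1.0]
gripper_width: 0.087
grip_force: 0.0
```

```bash
python3 -c "
from dock import *
dock('s4')
im,d=get_image('top'); cv2.imwrite('pics/t4.png',im[:,:,::-1])"
```

```text
meter n 1386 x 0.0006 0.1495 y [-0.0274  0.0276] plane [0.0042 0.012  0.0277] yaw rect ((74.88609313964844, 0.6502799987792969), (148.75381469726562, 58.287879943847656), 0.47391965985298157)
bar 132 ((-0.7654342651367188, 0.10735034942626953), (15.430655479431152, 68.90547943115234), 89.82344818115234)
```

View pics/s4.png

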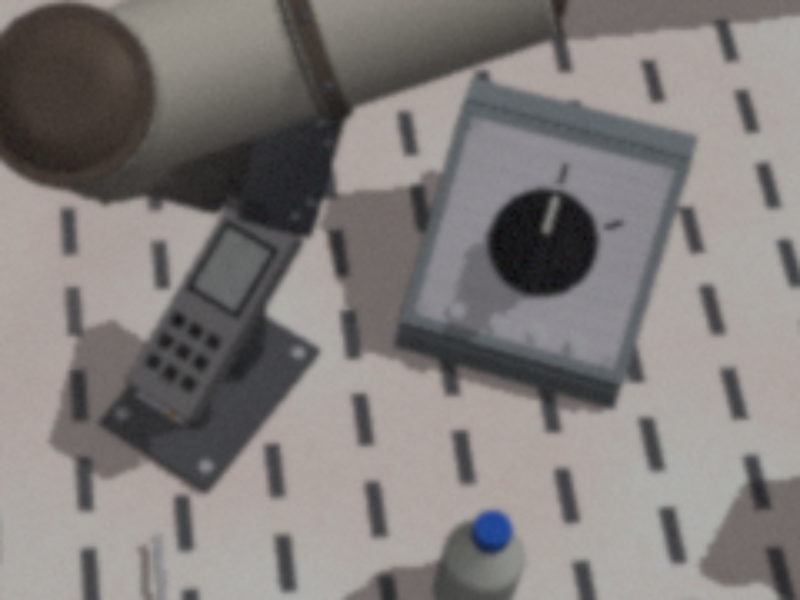

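The knob bar is back at rest: the white line at (552,215) points to the rest mark at (563,173), and its angle matches the start to within 0.5°. The meter is still docked at (215,310), the bottle hasn't moved, and the robot is clear of everything.

```bash
python3 -c "
from bench import *
print(sign_off())"
```

```text
the job is handed in; nothing more can be done
None
```

The meter is docked straight and centred against the lip; the switch was turned to its stop, held for about a second and is back at rest; the bottle, tray and screwdriver look unmoved, and the job was handed in at about 25 s. The cameras put the deck and panel at yaw 2.43 and 2.73 rad, not the -1.5 to -2.1 rad in the text, so I worked from the measured poses.

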